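# Shake the red-lidded jar of watch wheels on the touch mixer

### The arm

A 6-joint arm with a two-finger parallel gripper is mounted at the origin on the work surface. World frame = base frame: x ahead of the robot, y to its left, z up, the work surface at z = 0. Lengths are in m, angles in rad, forces in N, time in s.
With the tool pointing down it reaches from about 0.35 to 0.775 m from the base axis. Payload 5.5 kg.
Tool frame: the origin (TCP) lies where the fingers leave the gripper's body, on its centre line; the fingertips stand 73 mm ahead of it and the grasp point (between the pads) lies 54 mm ahead of it; z points along the fingers, y is the direction in which the jaws open and shut (so a half turn about z gives the same grasp; the last joint's range is limited). The gripper opens to 85 mm and grips with 20 to 120 N. Pads are 22 mm wide; open, the fingers measure 114 mm over their backs; the gripper's body (76 mm by 85 mm) begins 54 mm behind the grasp point. The pads swing forward as they close: fully open they stand 13 mm farther back than shut.
Start: joints at [-1.368, 0.313, 0.046, 1.304, 0, 1.431], TCP at [0.193, -0.542, 0.304] pointing down, gripper open.
Joint ranges: [-2.76, 2.76], [-0.86, 1.69], [-1.03, 1.26], [-2.2, 2.34], [-1.47, 1.5], [-3.14, 3.14]. Speed limits (rad/s): [2.57, 2.57, 3.14, 3.14, 3.14, 3.14].

### API

Orientations are given as a unit quaternion [w, x, y, z].
In Python, from workcell import env, read_camera, job, cut_out gives the robot as it stands.
- The arm moves only by the tool servo_tool, never from a script. Its argument "deltas" is a list of rows, each an object of numbers: "dx", "dy", "dz": the shift along the world's x, y, z in mm; "rx", "ry", "rz": the turn, a rotation vector about the world's x, y, z in rad; "fingers": the closure, from -1 (fully open) to 1 (shut). A call has 1 to 8 rows; each row shifts and turns the commanded pose from where the row before left it; what a row does not reach is not made up. A row lasts 1/10 s, in which the tool goes at most 50 mm and 8.59 degrees, less where a joint would pass 70% of its speed; a pose out of reach is approached as far as the arm can. A call is refused whole if a number of a shift passes 50 or a number of a turn 0.15, either way. A call with a gripper value outside its range is refused whole. The fingers move at their own pace and stop on an object; "newtons" is the grip in N (left out, the last holds). Time passes only in rows, so rows that do not move let the fingers close. It gives the time, the measured TCP pose, the force and the opening at its end, in the units of the state.
- env.get_state(): the state, without advancing time (a new reading comes with each control period).
- read_camera(name): name is "scene" or "side" or "wrist"; returns a dict with "img" (420x560x3 uint8, red, green, blue), "intrinsics" (3x3 intrinsics, pixels), "k1" (the pictures are not rectified: a ray, as slopes to the right and down, at radius r is drawn at 1 + k1 r^2 times it, then the intrinsics apply), "extrinsics" (4x4, takes a point from camera to world coordinates); the wrist camera has in their place "hand_eye" (4x4, takes a point from camera to tool coordinates, whose origin is the TCP and whose axes are the flange's). Camera axes: x right, y down, z forward; pixel columns grow to the right and rows downward; lengths in m; the calibration is good to about 2 mm. A picture is of the moment at which its call begins: read the wrist's pose just before it. There is no depth.
- job.hand_in(): hands the job in, once; it reports no verdict.
Trained networks look in the newest picture that a camera, given by its name, has taken for a name from the list of things; names that differ only in an ending like _2 or _b are one class to them, and where a whole thing is asked for, a point or a joint stands for the part that bears it (a point fixed in the world has none). Each returns a list of dicts, best first, with "confidence" (0 to 1); they miss things now and then, are a little off and sometimes report something else, mostly with a low value. They report only what shows in the picture. A call takes as long as a camera call. They do not tell look-alikes from the thing itself.
- cut_out(target, camera): "region" (420x560 bool, what is visible of it) and "extent" ([left, top, right, bottom] in pixels, round what is visible of it).
The state is a dict: "clock": time; "joint_pos": joint angles; "qvel": joint speeds; "tau": joint torques, N m; "tcp_pos": TCP position; "orientation": TCP orientation; "wrist_force": force on the tool from outside, world axes, zero at the start; "ft_torque": the same for the moment, N m; "finger_gap": finger opening in m.
Only numpy, scipy, OpenCV 4.12 (cv2) and the standard library are available. Lean on these libraries where they do the work, as an engineer would, in place of code of your own. Each camera call takes 0.05 s, during which the arm holds its last target. There are 200 camera calls.

### The job

Take the jar with the red lid and, keeping hold of it, press it upright down onto the middle of the mixer's round sprung pad until the pad is fully down, and keep it down for about a second. Then set the jar down upright on the white paper sheet, without dropping it, and let go. Leave the jar with the black lid where it stands.

Things in the scene. Friction and masses are not known exactly. Their poses are not given: they have to be found in the camera images.
- jar_red: The jar to handle: a closed, round clear-glass jar with a few small metal watch wheels in it and a red lid. Straight-sided, 46 mm in diameter over glass and lid alike, 74 mm tall; the lid is its top 20 mm, with a slightly narrower neck 4 mm tall below it. Starts upright on the bench. About 0.15 kg, stiff enough to be gripped firmly by the lid. Origin: centre of its underside, z up through the lid.
- jar_black: An identical jar but with a black lid: not to be moved. Origin: centre of its underside, z up.
- pad_top (a point): Centre of the top of the mixer's pad: a flat black rubber disc, 70 mm wide, with an orange ring near its edge, on a fixed white box (140 x 120 mm, top 50 mm above the bench). At rest it is 75 mm above the bench. It moves only straight down, 10 mm to its stop, on a spring: starts to move at about 3.5 N, fully down (65 mm) at about 9.5 N, springs back. The jar's weight alone does not move it.
- sheet: White paper work sheet fixed flat on the bench, square, 160 x 160 mm, 2 mm thick. Origin: centre of its underside; x and y along its edges.
Mind the look-alikes: they are no part of the job. What is shaped like the jar_red but green or purple is not meant.

How it is judged:
On the way:
1. the red-lidded jar, held and upright, presses the mixer's pad fully down (height (world z) of pad_top below 0.0668 m and contact force between jar_red and mixer above 5 N and horizontal distance between jar_red and pad_top below 0.015 m and angle between jar_red's own z axis and vertical below 0.2 rad and z of the grasp point in the frame of jar_red below 0.088 m), for 0.7 s.
At the end, for the whole second after the job is handed in: The red-lidded jar stands upright (within 7 degrees) and at rest on the white sheet, its centre within 60 mm of the sheet's centre along each edge direction, after having pressed the pad fully down (at least 8.2 of its 10 mm), held, upright and within 15 mm of the pad's centre, for 0.7 s (x of jar_red in the frame of sheet between -0.06 and 0.06 m and y of jar_red in the frame of sheet between -0.06 and 0.06 m and z of jar_red in the frame of sheet below 0.008 m and angle between jar_red's own z axis and vertical below 0.12 rad and linear speed of jar_red below 0.02 m/s); the robot touches nothing.
It fails at once if the black-lidded jar is moved by more than 25 mm or knocked over (distance of jar_black from where it was at the start of the episode above 0.025 m or angle between jar_black's own z axis and vertical above 0.4 rad).
It fails at once if the red-lidded jar is dropped (falls freely at over 0.6 m/s) (linear speed of jar_red above 0.6 m/s and contact force between the fingers and jar_red below 0.1 N).
It also fails if it takes over 48 s, if anything falls off the work surface, if the arm or the gripper's body presses on something with over 40 N, if the wrist force passes 120 N, or if a joint passes its speed limit or range.

## Working session

There is one attempt and no reset: what is moved stays moved. The work goes in short steps, Python scripts to look and compute and a tool call to move; the robot and the scene stay as the last step left them, time stands still between calls to the robot, and variables do not carry over. Pictures are saved under pics/ and viewed, about 8 in all and at most 12, crops included, and the job is handed in when it is done.

Besides the shell and the picture viewer there is one more tool, called after "Emit:" as name([rows], argument=value, ...), one row to a line, values as JSON. servo_tool: Moves the arm, as the interface text tells. Its arguments: {"type":"object","properties":{"deltas":{"type":"array"},"newtons":{"type":"number"}},"required":["deltas"]}

```bash
mkdir -p pics
cat > h.py <<'E'
import numpy as np, cv2
from workcell import env, read_camera, job, cut_out
def ray(c,u,v,T=None):
    K=np.array(c["intrinsics"]);d=np.array([(u-K[0,2])/K[0,0],(v-K[1,2])/K[1,1]])
    s=d.copy()
    for _ in range(20): s=d/(1+c["k1"]*(s@s))
    T=np.array(c["extrinsics"]) if T is None else T
    return T[:3,3],T[:3,:3]@np.array([s[0],s[1],1])
def atz(c,u,v,z,T=None):
    o,d=ray(c,u,v,T);return o+d*(z-o[2])/d[2]
def save(n,im): cv2.imwrite(n,cv2.cvtColor(im,cv2.COLOR_RGB2BGR))
E
python3 - <<'E'
from h import *
for n in ["scene","side"]:
    c=read_camera(n);save(f"pics/{n}0.png",c["img"])
    print(n,np.round(c["extrinsics"],2).tolist())
    for t in ["jar_red","jar_black","pad_top","sheet"]:
        try:
            for r in cut_out(t,n): print(t,round(r["confidence"],2),r["extent"])
        except Exception as e: print(t,e)
print(env.get_state())
E
```

```text
scene [[0.71, 0.51, -0.49, 1.09], [0.71, -0.51, 0.49, -0.66], [-0.0, -0.7, -0.72, 1.0], [0.0, 0.0, 0.0, 1.0]]
jar_red 0.9 [196.9, 252.7, 221.7, 283.8]
jar_red 0.89 [183.1, 226.9, 202.0, 259.5]
jar_red 0.72 [171.9, 278.8, 194.1, 312.4]
jar_red 0.67 [222.8, 227.4, 241.6, 259.4]
jar_black 0.55 [246.5, 281.1, 269.9, 309.7]
pad_top 0.81 [303.8, 202.1, 332.3, 222.6]
sheet 0.73 [325.9, 154.2, 396.1, 198.2]
side [[-0.82, -0.41, 0.39, 0.04], [-0.57, 0.59, -0.57, 0.54], [0.01, -0.7, -0.72, 0.83], [0.0, 0.0, 0.0, 1.0]]
jar_red 0.87 [315.6, 184.8, 336.1, 221.3]
jar_red 0.86 [330.1, 162.8, 353.5, 195.1]
jar_red 0.75 [339.1, 139.1, 360.0, 165.0]
jar_black 0.62 [272.2, 141.1, 294.2, 174.4]
pad_top 0.87 [213.2, 213.1, 248.9, 241.4]
sheet 0.94 [105.8, 307.9, 222.6, 420.0]
{'clock': 0.5, 'joint_pos': array([-1.36759850e+00,  3.13228770e-01,  4.60282860e-02,  1.30359621e+00,
       -2.31710385e-05,  1.43123078e+00]), 'qvel': array([ 1.88611222e-04, -5.18351130e-04,  1.43546894e-04,  6.13799474e-05,
       -1.58206802e-04, -1.86209546e-03]), 'tau': array([-4.79535720e-04, -4.80000651e+01,  2.98534173e+01,  2.01884577e-03,
       -1.54501402e-05,  3.07255640e-06]), 'tcp_pos': array([ 0.19325822, -0.54155675,  0.30387742]), 'orientation': array([ 1.84718509e-07,  9.85350069e-01,  1.70543956e-01, -1.15855066e-05]), 'wrist_force': array([-0.72387935, -0.12253504,  0.27641412]), 'ft_torque': array([0.02312235, 0.01096273, 0.00272148]), 'finger_gap': 0.0852269433332506}
```

View pics/scene0.png

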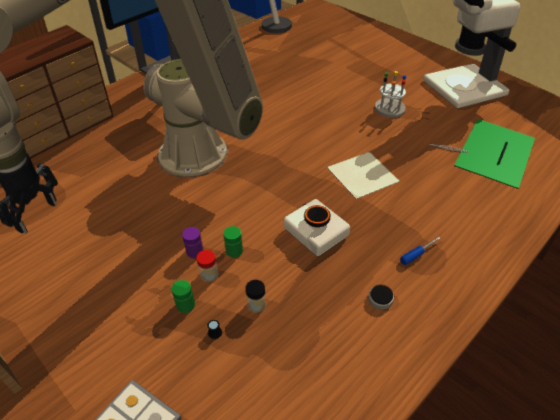

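View pics/side0.png

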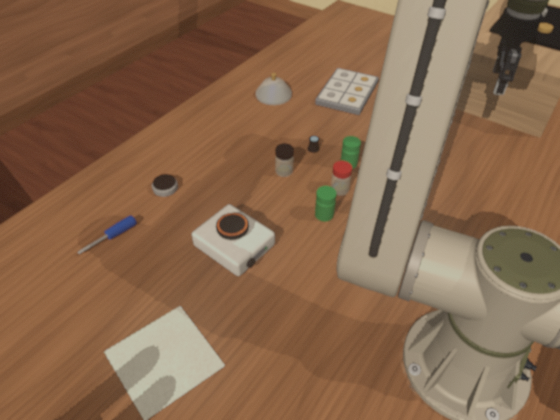

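Seen: in the scene picture the red-lidded jar is at (207,263). Possible mix-ups are purple at (193,242), green at (233,242) and (183,296), and the black-lidded jar at (256,296). The pad is at (318,216) and the sheet at (363,174). In the side picture the red lid is at (342,172), the pad at (232,225) and the sheet at (165,360). By lid colour, I choose the jar at (207,263).

```bash
cat >> h.py <<'E'
from scipy.optimize import least_squares
def proj(c,P,T=None):
    T=np.array(c["extrinsics"]) if T is None else T
    q=(np.atleast_2d(P)-T[:3,3])@T[:3,:3];s=q[:,:2]/q[:,2:]
    s=s*(1+c["k1"]*(s**2).sum(1,keepdims=True));K=np.array(c["intrinsics"])
    return s*[K[0,0],K[1,1]]+K[:2,2]
A=np.linspace(0,2*np.pi,60)
def cyl(x,y,r,z0,z1): return np.array([[x+r*np.cos(a),y+r*np.sin(a),z] for z in (z0,z1) for a in A])
def box(p): return np.r_[p.min(0),p.max(0)]
def fitcyl(obs,r,z0,z1,g=(0.5,-.1)):
    f=lambda p: np.concatenate([box(proj(c,cyl(p[0],p[1],r,z0,z1),T))-e for c,e,T in obs])
    s=least_squares(f,g,loss="soft_l1",x_scale=.01);return s.x,s.fun
E
python3 - <<'E'
from h import *
C={n:read_camera(n) for n in ["scene","side"]}
D={n:{t:cut_out(t,n) for t in ["jar_red","jar_black","pad_top","sheet"]} for n in C}
for n in C:
    for t in ["jar_red","jar_black"]:
        for r in D[n][t]:
            p,f=fitcyl([(C[n],np.array(r["extent"]),None)],.023,0,.074)
            m=np.median(C[n]["img"][r["region"]],0) 
            print(n,t,round(r["confidence"],2),np.round(r["extent"]),p.round(3),f.round(1),m)
    r=D[n]["pad_top"][0];print(n,"pad",r["extent"],fitcyl([(C[n],np.array(r["extent"]),None)],.035,.075,.075)[0].round(4))
    hsv=cv2.cvtColor(C[n]["img"],cv2.COLOR_RGB2HSV)
    m=((hsv[...,0]<7)|(hsv[...,0]>174))&(hsv[...,1]>190)&(hsv[...,2]>110)
    k,l,s,ce=cv2.connectedComponentsWithStats(m.astype(np.uint8))
    for i in range(1,k):
        if s[i,4]>60:
            x,y,w,h=s[i,:4];print(n,"red",s[i],fitcyl([(C[n],np.array([x,y,x+w,y+h]),None)],.023,.054,.074)[0].round(4))
    for r in D[n]["sheet"][:1]:
        q=cv2.boxPoints(cv2.minAreaRect(np.argwhere(r["region"])[:,::-1].astype(np.float32)))
        print(n,"sheet",[atz(C[n],*z,.002)[:2].round(3).tolist() for z in q])
        cs,_=cv2.findContours(r["region"].astype(np.uint8),0,2);cc=max(cs,key=cv2.contourArea)
        W=np.array([atz(C[n],*z[0],.002)[:2] for z in cc]);print(cv2.minAreaRect((W*1000).astype(np.float32)))
im=C["scene"]["img"][210:325,150:290];save("pics/crop.png",cv2.resize(im,None,fx=5,fy=5,interpolation=2))
E
```

```text
scene jar_red 0.98 [182. 227. 202. 258.] [ 0.332 -0.249] [-0.9 -0.8  0.9  0.7] [63. 24. 61.]
scene jar_red 0.94 [226. 227. 243. 258.] [ 0.41  -0.171] [-1.2 -0.4  1.3  0.3] [24. 66. 24.]
scene jar_red 0.71 [173. 280. 197. 315.] [ 0.456 -0.367] [-0.4  0.2  0.4 -0.2] [23. 72. 26.]
scene jar_red 0.66 [195. 251. 220. 283.] [ 0.423 -0.273] [ 1.4 -0.4 -1.6  0.5] [103.   42.5  28. ]
scene pad [304.3, 201.8, 332.6, 226.4] [0.5201 0.0261]
scene red [196 250  20  15 223] [ 0.4145 -0.2659]
scene sheet [[0.354, 0.257], [0.414, 0.471], [0.553, 0.356], [0.49, 0.163]]
((452.57513427734375, 308.5760192871094), (162.2399444580078, 161.8257598876953), 72.83463287353516)
side jar_red 0.98 [315. 187. 338. 222.] [ 0.399 -0.169] [ 0.2 -0.9 -0.2  0.8] [ 74. 113.  65.]
side jar_red 0.87 [340. 140. 362. 167.] [ 0.446 -0.366] [ 0.7 -4.2 -0.6  2.8] [ 73. 114.  66.]
side jar_red 0.84 [330. 165. 355. 196.] [ 0.411 -0.262] [ 1.3 -2.5 -1.2  2.2] [140.  82.  66.]
side jar_black 0.97 [273. 143. 293. 177.] [ 0.571 -0.241] [ 0.4 -0.3 -0.4  0.3] [109.   90.5  73. ]
side pad [213.2, 212.2, 248.3, 238.0] [0.5149 0.0311]
side sheet [[0.553, 0.366], [0.507, 0.198], [0.345, 0.261], [0.399, 0.409]]
((453.1300964355469, 308.3895568847656), (160.98568725585938, 161.83189392089844), 73.10320281982422)
```

View pics/crop.png

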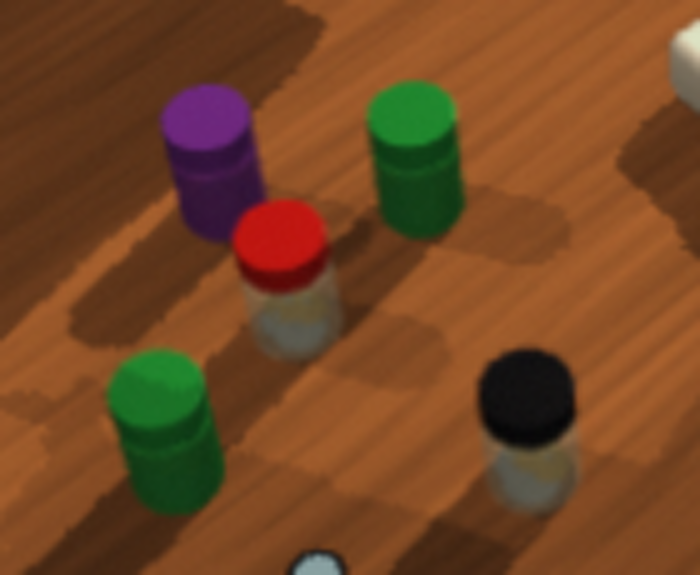

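The crop confirms it: red lid on clear glass, with purple and green decoys beside it. Red is at about (0.415, -0.266). A jaw axis at 45° world clears the neighbours, so I'm approaching with that.

Emit:
servo_tool([
  {"dx": 14, "dy": 17, "rz": 0.126, "fingers": -1},
  {"dx": 14, "dy": 17, "rz": 0.126},
  {"dx": 14, "dy": 17, "rz": 0.126},
  {"dx": 14, "dy": 17, "rz": 0.126},
  {"dx": 14, "dy": 17, "rz": 0.126},
  {"dx": 14, "dy": 17, "rz": 0.126},
  {"dx": 14, "dy": 17, "rz": 0.126},
  {"dx": 14, "dy": 17, "rz": 0.126},
], newtons=40)

```text
invalid input at $.deltas[0]: expected keys dx, dy, dz, rx, ry, rz, fingers
```

Emit:
servo_tool([
  {"dx": 14, "dy": 17, "rz": 0.126},
  {"dx": 14, "dy": 17, "rz": 0.126},
  {"dx": 14, "dy": 17, "rz": 0.126},
  {"dx": 14, "dy": 17, "rz": 0.126},
  {"dx": 14, "dy": 17, "rz": 0.126},
  {"dx": 14, "dy": 17, "rz": 0.126},
  {"dx": 14, "dy": 17, "rz": 0.126},
  {"dx": 14, "dy": 17, "rz": 0.126},
])

```text
invalid input at $.deltas[0]: expected keys dx, dy, dz, rx, ry, rz, fingers
```

```bash
cat >> h.py <<'E'
from scipy.spatial.transform import Rotation as R
def wrist():
    s=env.get_state();c=read_camera("wrist");T=np.eye(4)
    T[:3,:3]=R.from_quat(np.roll(s["orientation"],-1)).as_matrix();T[:3,3]=s["tcp_pos"]
    return s,c,T@np.array(c["hand_eye"])
E
python3 - <<'E'
from h import *
s,c,T=wrist();save("pics/w1.png",c["img"])
print(s["clock"],s["tcp_pos"],s["orientation"],s["joint_pos"].round(2),s["wrist_force"])
hsv=cv2.cvtColor(c["img"],cv2.COLOR_RGB2HSV)
m=((hsv[...,0]<7)|(hsv[...,0]>174))&(hsv[...,1]>190)&(hsv[...,2]>110)
k,l,st,ce=cv2.connectedComponentsWithStats(m.astype(np.uint8))
for i in range(1,k):
    if st[i,4]>300:
        x,y,w,h=st[i,:4];p,f=fitcyl([(c,np.array([x,y,x+w,y+h]),T)],.023,.054,.074,(.415,-.266));print(st[i],p.round(4),f.round(1))
E
```

```text
1.0 [ 0.19326112 -0.54158774  0.30394945] [7.50101693e-05 9.85347044e-01 1.70561419e-01 5.84601303e-06] [-1.37  0.31  0.05  1.3   0.    1.43] [ 0.72984265 -0.13701152  0.53649339]
```

View pics/w1.png

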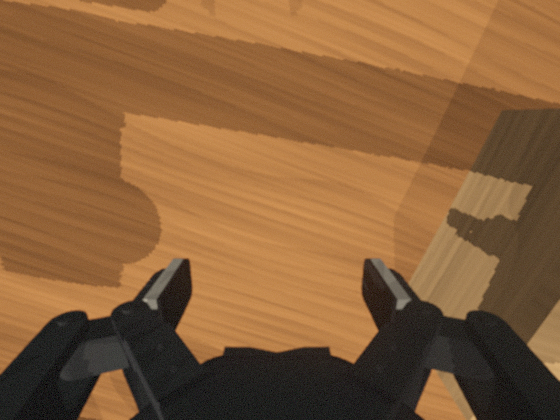

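Both moves were refused because every row needs all the keys. The wrist picture therefore shows only bare bench from the start pose, with the fingers at the bottom.

Emit:
servo_tool([
  {"dx": 14, "dy": 17, "dz": 0, "rx": 0, "ry": 0, "rz": 0.126, "fingers": -1},
  {"dx": 14, "dy": 17, "dz": 0, "rx": 0, "ry": 0, "rz": 0.126, "fingers": -1},
  {"dx": 14, "dy": 17, "dz": 0, "rx": 0, "ry": 0, "rz": 0.126, "fingers": -1},
  {"dx": 14, "dy": 17, "dz": 0, "rx": 0, "ry": 0, "rz": 0.126, "fingers": -1},
  {"dx": 14, "dy": 17, "dz": 0, "rx": 0, "ry": 0, "rz": 0.126, "fingers": -1},
  {"dx": 14, "dy": 17, "dz": 0, "rx": 0, "ry": 0, "rz": 0.126, "fingers": -1},
  {"dx": 14, "dy": 17, "dz": 0, "rx": 0, "ry": 0, "rz": 0.126, "fingers": -1},
  {"dx": 14, "dy": 17, "dz": 0, "rx": 0, "ry": 0, "rz": 0.126, "fingers": -1},
], newtons=40)

```text
clock: 1.85
tcp_pos: [0.3058, -0.4048, 0.304]
orientation: [0.0, 0.779, 0.627, -0.0]
wrist_force: [0.2, 0.4, 0.4]
finger_gap: 0.0854
```

Emit:
servo_tool([
  {"dx": 14, "dy": 17, "dz": 0, "rx": 0, "ry": 0, "rz": 0.126, "fingers": -1},
  {"dx": 14, "dy": 17, "dz": 0, "rx": 0, "ry": 0, "rz": 0.126, "fingers": -1},
  {"dx": 14, "dy": 17, "dz": 0, "rx": 0, "ry": 0, "rz": 0.126, "fingers": -1},
  {"dx": 14, "dy": 17, "dz": 0, "rx": 0, "ry": 0, "rz": 0.126, "fingers": -1},
  {"dx": 14, "dy": 17, "dz": 0, "rx": 0, "ry": 0, "rz": 0.126, "fingers": -1},
  {"dx": 14, "dy": 17, "dz": 0, "rx": 0, "ry": 0, "rz": 0.126, "fingers": -1},
  {"dx": 14, "dy": 17, "dz": 0, "rx": 0, "ry": 0, "rz": 0.126, "fingers": -1},
  {"dx": 0, "dy": 0, "dz": 0, "rx": 0, "ry": 0, "rz": 0.126, "fingers": -1},
])

```text
clock: 2.65
tcp_pos: [0.4044, -0.2848, 0.3041]
orientation: [0.0, 0.378, 0.926, 0.0]
wrist_force: [-0.6, -0.1, 0.2]
finger_gap: 0.0852
```

```bash
cat > look.py <<'E'
from h import *
import sys
s,c,T=wrist();save(sys.argv[1],c["img"])
print(s["clock"],s["tcp_pos"].round(4),s["orientation"].round(4),s["joint_pos"].round(2),s["wrist_force"].round(1))
hsv=cv2.cvtColor(c["img"],cv2.COLOR_RGB2HSV)
m=((hsv[...,0]<7)|(hsv[...,0]>174))&(hsv[...,1]>190)&(hsv[...,2]>80)
k,l,st,ce=cv2.connectedComponentsWithStats(m.astype(np.uint8))
for i in range(1,k):
    if st[i,4]>300:
        x,y,w,h=st[i,:4];p,f=fitcyl([(c,np.array([x,y,x+w,y+h]),T)],.023,.054,.074,(.415,-.266));print(st[i],p.round(4),f.round(1))
E
python3 look.py pics/w2.png
```

```text
2.65 [ 0.4044 -0.2848  0.3041] [2.000e-04 3.777e-01 9.259e-01 3.000e-04] [-0.78  0.16 -0.16  1.26  0.   -0.  ] [-0.6 -0.1  0.2]
[ 275  171   43   42 1376] [ 0.42   -0.2717] [-0.2 -1.5  0.2  1.8]
```

View pics/w2.png

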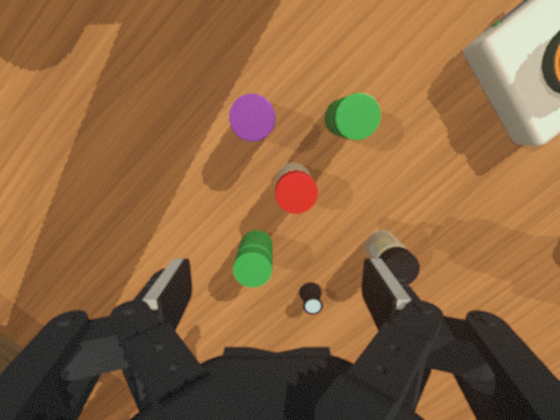

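The wrist view shows the red lid at (296,192), with purple (252,117), green (354,117), green (253,260) and black (400,262) around it. I'm refining with the lid-top centroid.

Run:
```python
from h import *
s,c,T=wrist();print(T.round(3).tolist())
print(atz(c,296.5,192,.074,T))
for t in ["jar_red","jar_black"]:
    for r in cut_out(t,"wrist"):
        p,f=fitcyl([(c,np.array(r["extent"]),T)],.023,0,.074,(.42,-.27));print(t,np.round(r["extent"]),p.round(4),f.round(1))
```

```text
[[0.697, 0.686, 0.207, 0.35], [0.717, -0.667, -0.202, -0.235], [-0.0, 0.289, -0.957, 0.374], [0.0, 0.0, 0.0, 1.0]]
[ 0.41776545 -0.27081771  0.074     ]
jar_red [232. 230. 274. 286.] [ 0.4501 -0.3702] [ 0.6 -1.7 -0.9  1.2]
jar_red [229.  94. 277. 141.] [ 0.3332 -0.2504] [ 0.6 -0.9 -0.9  0.9]
jar_red [327.  92. 381. 140.] [ 0.4049 -0.1742] [-2.8 -0.5  1.2  0.7]
jar_red [278. 163. 319. 211.] [ 0.419  -0.2694] [-1.7 -2.   1.2  1.5]
jar_black [364. 231. 424. 288.] [ 0.573  -0.2464] [ 1.2 -1.1 -0.8  0.8]
```

Emit:
servo_tool([
  {"dx": 7, "dy": 8, "dz": -15, "rx": 0, "ry": 0, "rz": 0, "fingers": -1},
  {"dx": 7, "dy": 8, "dz": -25, "rx": 0, "ry": 0, "rz": 0, "fingers": -1},
  {"dx": 0, "dy": 0, "dz": -25, "rx": 0, "ry": 0, "rz": 0, "fingers": -1},
  {"dx": 0, "dy": 0, "dz": -15, "rx": 0, "ry": 0, "rz": 0, "fingers": -1},
  {"dx": 0, "dy": 0, "dz": 0, "rx": 0, "ry": 0, "rz": 0, "fingers": -1},
  {"dx": 0, "dy": 0, "dz": 0, "rx": 0, "ry": 0, "rz": 0, "fingers": -1},
])

```text
clock: 3.45
tcp_pos: [0.4171, -0.271, 0.2242]
orientation: [-0.0, 0.382, 0.924, 0.0]
wrist_force: [0.5, -0.3, 1.1]
finger_gap: 0.0854
```

```bash
python3 look.py pics/w3.png
python3 - <<'E'
from h import *
s,c,T=wrist()
hsv=cv2.cvtColor(c["img"],cv2.COLOR_RGB2HSV)
m=((hsv[...,0]<7)|(hsv[...,0]>174))&(hsv[...,1]>190)&(hsv[...,2]>80)
k,l,st,ce=cv2.connectedComponentsWithStats(m.astype(np.uint8));i=1+st[1:,4].argmax()
cs,_=cv2.findContours((l==i).astype(np.uint8),0,1);(u,v),r=cv2.minEnclosingCircle(cs[0]);e=cv2.fitEllipse(max(cs,key=len));print(e,atz(c,*e[0],.074,T))
E
```

```text
3.45 [ 0.4171 -0.271   0.2242] [-1.000e-04  3.825e-01  9.240e-01  1.000e-04] [-0.74  0.2  -0.3   1.07  0.    0.05] [ 0.5 -0.3  1.1]
[ 252  187   56   57 2451] [ 0.4201 -0.2715] [-0.8 -1.3  0.8  1.8]
((279.306396484375, 214.8373260498047), (54.61772537231445, 55.31475830078125), 18.303991317749023) [ 0.41767159 -0.26977351  0.074     ]
```

View pics/w3.png

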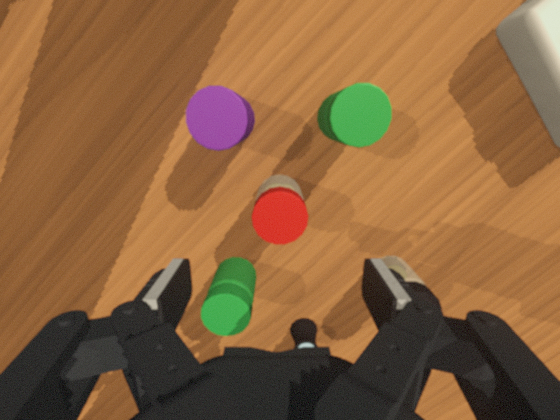

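Red lid at (279,215), centred between the fingers, and measured within about 1 mm of the TCP. Descending to grasp.

Emit:
servo_tool([
  {"dx": 1, "dy": 1, "dz": -20, "rx": 0, "ry": 0, "rz": 0, "fingers": -1},
  {"dx": 0, "dy": 0, "dz": -20, "rx": 0, "ry": 0, "rz": 0, "fingers": -1},
  {"dx": 0, "dy": 0, "dz": -20, "rx": 0, "ry": 0, "rz": 0, "fingers": -1},
  {"dx": 0, "dy": 0, "dz": -20, "rx": 0, "ry": 0, "rz": 0, "fingers": -1},
  {"dx": 0, "dy": 0, "dz": -20, "rx": 0, "ry": 0, "rz": 0, "fingers": -1},
  {"dx": 0, "dy": 0, "dz": -8, "rx": 0, "ry": 0, "rz": 0, "fingers": -1},
  {"dx": 0, "dy": 0, "dz": 0, "rx": 0, "ry": 0, "rz": 0, "fingers": -1},
  {"dx": 0, "dy": 0, "dz": 0, "rx": 0, "ry": 0, "rz": 0, "fingers": 1},
], newtons=50)

```text
clock: 4.35
tcp_pos: [0.4188, -0.2702, 0.117]
orientation: [0.001, 0.382, 0.924, -0.0]
wrist_force: [-0.2, 0.0, 0.2]
finger_gap: 0.0731
```

Emit:
servo_tool([
  {"dx": 0, "dy": 0, "dz": 0, "rx": 0, "ry": 0, "rz": 0, "fingers": 1},
  {"dx": 0, "dy": 0, "dz": 0, "rx": 0, "ry": 0, "rz": 0, "fingers": 1},
  {"dx": 0, "dy": 0, "dz": 0, "rx": 0, "ry": 0, "rz": 0, "fingers": 1},
  {"dx": 0, "dy": 0, "dz": 0, "rx": 0, "ry": 0, "rz": 0, "fingers": 1},
  {"dx": 0, "dy": 0, "dz": 0, "rx": 0, "ry": 0, "rz": 0, "fingers": 1},
  {"dx": 0, "dy": 0, "dz": 0, "rx": 0, "ry": 0, "rz": 0, "fingers": 1},
])

```text
clock: 4.95
tcp_pos: [0.419, -0.2701, 0.1172]
orientation: [0.001, 0.381, 0.924, -0.0]
wrist_force: [-0.2, 1.0, 6.2]
finger_gap: 0.0447
```

Emit:
servo_tool([
  {"dx": 0, "dy": 0, "dz": 10, "rx": 0, "ry": 0, "rz": 0, "fingers": 1},
  {"dx": 0, "dy": 0, "dz": 20, "rx": 0, "ry": 0, "rz": 0, "fingers": 1},
  {"dx": 0, "dy": 0, "dz": 30, "rx": 0, "ry": 0, "rz": 0, "fingers": 1},
  {"dx": 0, "dy": 0, "dz": 30, "rx": 0, "ry": 0, "rz": 0, "fingers": 1},
  {"dx": 0, "dy": 0, "dz": 20, "rx": 0, "ry": 0, "rz": 0, "fingers": 1},
  {"dx": 0, "dy": 0, "dz": 10, "rx": 0, "ry": 0, "rz": 0, "fingers": 1},
  {"dx": 5, "dy": 10, "dz": 0, "rx": 0, "ry": 0, "rz": 0, "fingers": 1},
  {"dx": 10, "dy": 20, "dz": 0, "rx": 0, "ry": 0, "rz": 0, "fingers": 1},
])

```text
clock: 5.75
tcp_pos: [0.433, -0.2395, 0.2353]
orientation: [-0.0, 0.383, 0.924, 0.0]
wrist_force: [-0.0, -0.5, -1.1]
finger_gap: 0.0447
```

Emit:
servo_tool([
  {"dx": 12, "dy": 30, "dz": 0, "rx": 0, "ry": 0, "rz": 0, "fingers": 1},
  {"dx": 14, "dy": 30, "dz": 0, "rx": 0, "ry": 0, "rz": 0, "fingers": 1},
  {"dx": 14, "dy": 30, "dz": 0, "rx": 0, "ry": 0, "rz": 0, "fingers": 1},
  {"dx": 14, "dy": 30, "dz": 0, "rx": 0, "ry": 0, "rz": 0, "fingers": 1},
  {"dx": 14, "dy": 30, "dz": 0, "rx": 0, "ry": 0, "rz": 0, "fingers": 1},
  {"dx": 10, "dy": 20, "dz": 0, "rx": 0, "ry": 0, "rz": 0, "fingers": 1},
  {"dx": 7, "dy": 20, "dz": 0, "rx": 0, "ry": 0, "rz": 0, "fingers": 1},
  {"dx": 0, "dy": 0, "dz": 0, "rx": 0, "ry": 0, "rz": 0, "fingers": 1},
])

```text
clock: 6.55
tcp_pos: [0.518, -0.0466, 0.2342]
orientation: [-0.002, 0.38, 0.925, 0.0]
wrist_force: [0.4, -0.0, -2.0]
finger_gap: 0.0446
```

```bash
python3 look.py pics/w4.png
python3 - <<'E'
from h import *
s,c,T=wrist()
for r in cut_out("pad_top","wrist"):
    e=np.array(r["extent"]);print(r["confidence"],e,fitcyl([(c,e,T)],.035,.075,.075,(.5175,.029)))
hsv=cv2.cvtColor(c["img"],cv2.COLOR_RGB2HSV)
m=(hsv[...,0]>4)&(hsv[...,0]<16)&(hsv[...,1]>200)&(hsv[...,2]>150)
p=proj(c,cyl(.5175,.0286,.035,.075,.075),T);b=box(p).astype(int);print(b)
E
```

```text
6.55 [ 0.518  -0.0466  0.2342] [-1.500e-03  3.797e-01  9.251e-01  3.000e-04] [-0.24  0.24 -0.22  1.11  0.    0.53] [ 0.4 -0.  -2. ]
[ 226  234  101  101 7802] [ 0.5582 -0.0793] [ 31.4   2.  -17.4 -43.4]
0.71 [298.3 103.1 386.1 194.1] (array([0.51633681, 0.02370337]), array([-1.01498636, -0.00486663,  1.03624851,  0.07045283]))
[302  99 392 191]
```

View pics/w4.png

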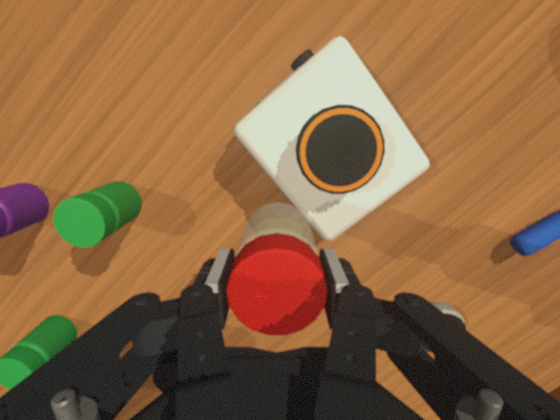

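The jar is held upright and the pad is clear at (340,149); net and picture agree. Pad centre is about (0.517, 0.025).

Emit:
servo_tool([
  {"dx": -1, "dy": 12, "dz": 0, "rx": 0, "ry": 0, "rz": 0, "fingers": 1},
  {"dx": 0, "dy": 25, "dz": 0, "rx": 0, "ry": 0, "rz": 0, "fingers": 1},
  {"dx": 0, "dy": 25, "dz": 0, "rx": 0, "ry": 0, "rz": 0, "fingers": 1},
  {"dx": 0, "dy": 10, "dz": 0, "rx": 0, "ry": 0, "rz": 0, "fingers": 1},
  {"dx": 0, "dy": 0, "dz": -15, "rx": 0, "ry": 0, "rz": 0, "fingers": 1},
  {"dx": 0, "dy": 0, "dz": -15, "rx": 0, "ry": 0, "rz": 0, "fingers": 1},
  {"dx": 0, "dy": 0, "dz": -7, "rx": 0, "ry": 0, "rz": 0, "fingers": 1},
  {"dx": 0, "dy": 0, "dz": 0, "rx": 0, "ry": 0, "rz": 0, "fingers": 1},
])

```text
clock: 7.5
tcp_pos: [0.5164, 0.0222, 0.1979]
orientation: [-0.001, 0.382, 0.924, -0.0]
wrist_force: [0.3, 0.0, -0.9]
finger_gap: 0.0447
```

Emit:
servo_tool([
  {"dx": 0, "dy": 0, "dz": -3, "rx": 0, "ry": 0, "rz": 0, "fingers": 1},
  {"dx": 0, "dy": 0, "dz": -3, "rx": 0, "ry": 0, "rz": 0, "fingers": 1},
  {"dx": 0, "dy": 0, "dz": 0, "rx": 0, "ry": 0, "rz": 0, "fingers": 1},
])

```text
clock: 7.8
tcp_pos: [0.5173, 0.0223, 0.193]
orientation: [0.0, 0.382, 0.924, 0.0]
wrist_force: [-0.0, 0.3, -1.7]
finger_gap: 0.0448
```

Emit:
servo_tool([
  {"dx": 0, "dy": 0, "dz": -3, "rx": 0, "ry": 0, "rz": 0, "fingers": 1},
  {"dx": 0, "dy": 0, "dz": -2, "rx": 0, "ry": 0, "rz": 0, "fingers": 1},
  {"dx": 0, "dy": 0, "dz": 0, "rx": 0, "ry": 0, "rz": 0, "fingers": 1},
])

```text
clock: 8.1
tcp_pos: [0.5176, 0.0223, 0.1884]
orientation: [0.001, 0.382, 0.924, 0.0]
wrist_force: [-0.9, -0.2, 4.1]
finger_gap: 0.0446
```

Emit:
servo_tool([
  {"dx": 0, "dy": 0, "dz": -3, "rx": 0, "ry": 0, "rz": 0, "fingers": 1},
  {"dx": 0, "dy": 0, "dz": -3, "rx": 0, "ry": 0, "rz": 0, "fingers": 1},
  {"dx": 0, "dy": 0, "dz": -2, "rx": 0, "ry": 0, "rz": 0, "fingers": 1},
  {"dx": 0, "dy": 0, "dz": 0, "rx": 0, "ry": 0, "rz": 0, "fingers": 1},
])

```text
clock: 8.5
tcp_pos: [0.5178, 0.0222, 0.1821]
orientation: [0.001, 0.381, 0.924, 0.0]
wrist_force: [-4.1, 0.0, 15.3]
finger_gap: 0.0445
```

The wrist reads 15 N, well above the 9.5 N needed for full travel, so the pad is on its stop. Holding.

Emit:
servo_tool([
  {"dx": 0, "dy": 0, "dz": -1, "rx": 0, "ry": 0, "rz": 0, "fingers": 1},
  {"dx": 0, "dy": 0, "dz": 0, "rx": 0, "ry": 0, "rz": 0, "fingers": 1},
  {"dx": 0, "dy": 0, "dz": 0, "rx": 0, "ry": 0, "rz": 0, "fingers": 1},
  {"dx": 0, "dy": 0, "dz": 0, "rx": 0, "ry": 0, "rz": 0, "fingers": 1},
  {"dx": 0, "dy": 0, "dz": 0, "rx": 0, "ry": 0, "rz": 0, "fingers": 1},
  {"dx": 0, "dy": 0, "dz": 0, "rx": 0, "ry": 0, "rz": 0, "fingers": 1},
  {"dx": 0, "dy": 0, "dz": 0, "rx": 0, "ry": 0, "rz": 0, "fingers": 1},
  {"dx": 0, "dy": 0, "dz": 0, "rx": 0, "ry": 0, "rz": 0, "fingers": 1},
])

```text
clock: 9.3
tcp_pos: [0.5179, 0.0221, 0.182]
orientation: [0.002, 0.381, 0.924, 0.0]
wrist_force: [-5.9, -0.7, 20.2]
finger_gap: 0.0446
```

Run:
```python
from h import *
s,c,T=wrist();save("pics/w5.png",c["img"]);d=read_camera("side");e=read_camera("scene")
a=cv2.resize(d["img"][120:270,160:330],None,fx=2.3,fy=2.3);b=cv2.resize(e["img"][130:280,240:410],None,fx=2.3,fy=2.3)
save("pics/m5.png",np.hstack([a,b]));print(s["tcp_pos"],s["wrist_force"])
for n,c2 in (("side",d),("scene",e)):
    for z in (.065,.075): print(n,z,proj(c2,[[.517,.025,z]]).round(1))
```

```text
[0.5179144  0.02212513 0.18197649] [-5.86980364 -0.66597843 20.21601721]
side 0.065 [[232.2 225.9]]
side 0.075 [[231.8 222.7]]
scene 0.065 [[317.1 217.1]]
scene 0.075 [[317.3 214.5]]
```

View pics/m5.png

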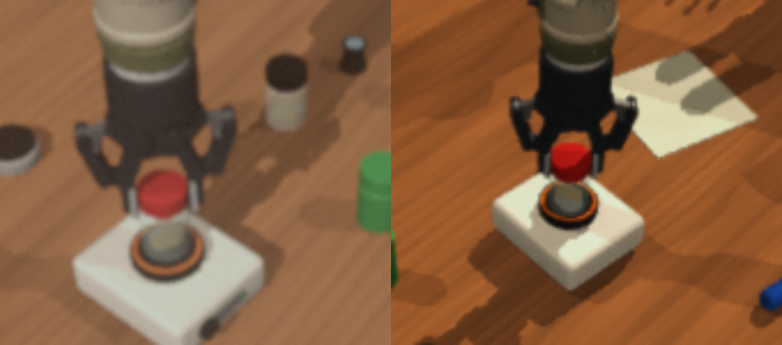

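Both pictures show the jar upright and centred on the depressed pad. The TCP stays at 0.182 m, 10 mm below contact, at 20 N. Lifting off and moving to the sheet.

Emit:
servo_tool([
  {"dx": 0, "dy": 0, "dz": 5, "rx": 0, "ry": 0, "rz": 0, "fingers": 1},
  {"dx": 0, "dy": 0, "dz": 10, "rx": 0, "ry": 0, "rz": 0, "fingers": 1},
  {"dx": 0, "dy": 0, "dz": 15, "rx": 0, "ry": 0, "rz": 0, "fingers": 1},
  {"dx": 0, "dy": 0, "dz": 15, "rx": 0, "ry": 0, "rz": 0, "fingers": 1},
  {"dx": 0, "dy": 0, "dz": 5, "rx": 0, "ry": 0, "rz": 0, "fingers": 1},
  {"dx": -5, "dy": 15, "dz": 0, "rx": 0, "ry": 0, "rz": 0, "fingers": 1},
  {"dx": -6, "dy": 25, "dz": 0, "rx": 0, "ry": 0, "rz": 0, "fingers": 1},
  {"dx": -6, "dy": 30, "dz": 0, "rx": 0, "ry": 0, "rz": 0, "fingers": 1},
])

```text
clock: 10.25
tcp_pos: [0.4993, 0.0932, 0.2279]
orientation: [-0.001, 0.382, 0.924, -0.0]
wrist_force: [0.1, -0.0, -1.2]
finger_gap: 0.0447
```

Emit:
servo_tool([
  {"dx": -7, "dy": 30, "dz": 0, "rx": 0, "ry": 0, "rz": 0, "fingers": 1},
  {"dx": -7, "dy": 30, "dz": 0, "rx": 0, "ry": 0, "rz": 0, "fingers": 1},
  {"dx": -7, "dy": 30, "dz": 0, "rx": 0, "ry": 0, "rz": 0, "fingers": 1},
  {"dx": -7, "dy": 30, "dz": 0, "rx": 0, "ry": 0, "rz": 0, "fingers": 1},
  {"dx": -7, "dy": 30, "dz": 0, "rx": 0, "ry": 0, "rz": 0, "fingers": 1},
  {"dx": -7, "dy": 30, "dz": -10, "rx": 0, "ry": 0, "rz": 0, "fingers": 1},
  {"dx": -6, "dy": 26, "dz": -20, "rx": 0, "ry": 0, "rz": 0, "fingers": 1},
  {"dx": 0, "dy": 10, "dz": -20, "rx": 0, "ry": 0, "rz": 0, "fingers": 1},
])

```text
clock: 11.05
tcp_pos: [0.4503, 0.3111, 0.1776]
orientation: [-0.001, 0.38, 0.925, 0.0]
wrist_force: [0.8, -1.0, -0.8]
finger_gap: 0.0445
```

Emit:
servo_tool([
  {"dx": 0, "dy": 0, "dz": -20, "rx": 0, "ry": 0, "rz": 0, "fingers": 1},
  {"dx": 0, "dy": 0, "dz": -15, "rx": 0, "ry": 0, "rz": 0, "fingers": 1},
  {"dx": 0, "dy": 0, "dz": -10, "rx": 0, "ry": 0, "rz": 0, "fingers": 1},
  {"dx": 0, "dy": 0, "dz": 0, "rx": 0, "ry": 0, "rz": 0, "fingers": 1},
  {"dx": 0, "dy": 0, "dz": 0, "rx": 0, "ry": 0, "rz": 0, "fingers": 1},
])

```text
clock: 11.55
tcp_pos: [0.452, 0.3085, 0.1339]
orientation: [-0.0, 0.381, 0.924, -0.0]
wrist_force: [0.0, 0.3, -0.7]
finger_gap: 0.0444
```

Emit:
servo_tool([
  {"dx": 0, "dy": 0, "dz": -5, "rx": 0, "ry": 0, "rz": 0, "fingers": 1},
  {"dx": 0, "dy": 0, "dz": -4, "rx": 0, "ry": 0, "rz": 0, "fingers": 1},
  {"dx": 0, "dy": 0, "dz": -3, "rx": 0, "ry": 0, "rz": 0, "fingers": 1},
  {"dx": 0, "dy": 0, "dz": 0, "rx": 0, "ry": 0, "rz": 0, "fingers": 1},
])

```text
clock: 11.95
tcp_pos: [0.4521, 0.3082, 0.1216]
orientation: [-0.0, 0.382, 0.924, -0.0]
wrist_force: [-0.1, 0.5, -1.6]
finger_gap: 0.0445
```

Emit:
servo_tool([
  {"dx": 0, "dy": 0, "dz": -2, "rx": 0, "ry": 0, "rz": 0, "fingers": 1},
  {"dx": 0, "dy": 0, "dz": 0, "rx": 0, "ry": 0, "rz": 0, "fingers": 1},
])

```text
clock: 12.15
tcp_pos: [0.4522, 0.3083, 0.1198]
orientation: [-0.0, 0.382, 0.924, -0.0]
wrist_force: [-0.2, 0.3, -1.7]
finger_gap: 0.0445
```

Emit:
servo_tool([
  {"dx": 0, "dy": 0, "dz": -1, "rx": 0, "ry": 0, "rz": 0, "fingers": 1},
  {"dx": 0, "dy": 0, "dz": -1, "rx": 0, "ry": 0, "rz": 0, "fingers": 1},
  {"dx": 0, "dy": 0, "dz": 0, "rx": 0, "ry": 0, "rz": 0, "fingers": 1},
])

```text
clock: 12.45
tcp_pos: [0.4524, 0.3085, 0.1192]
orientation: [0.0, 0.381, 0.924, 0.0]
wrist_force: [-2.8, -0.2, 7.5]
finger_gap: 0.0447
```

Contact shows at 7.5 N upward, at the expected height of 0.119 m. Releasing and retreating.

Emit:
servo_tool([
  {"dx": 0, "dy": 0, "dz": 0, "rx": 0, "ry": 0, "rz": 0, "fingers": 0.6},
  {"dx": 0, "dy": 0, "dz": 0, "rx": 0, "ry": 0, "rz": 0, "fingers": 0},
  {"dx": 0, "dy": 0, "dz": 0, "rx": 0, "ry": 0, "rz": 0, "fingers": -1},
  {"dx": 0, "dy": 0, "dz": 0, "rx": 0, "ry": 0, "rz": 0, "fingers": -1},
  {"dx": 0, "dy": 0, "dz": 0, "rx": 0, "ry": 0, "rz": 0, "fingers": -1},
  {"dx": 0, "dy": 0, "dz": 0, "rx": 0, "ry": 0, "rz": 0, "fingers": -1},
  {"dx": 0, "dy": 0, "dz": 0, "rx": 0, "ry": 0, "rz": 0, "fingers": -1},
  {"dx": 0, "dy": 0, "dz": 0, "rx": 0, "ry": 0, "rz": 0, "fingers": -1},
])

```text
clock: 13.25
tcp_pos: [0.4523, 0.3084, 0.1178]
orientation: [-0.0, 0.381, 0.924, -0.0]
wrist_force: [-0.2, -0.9, -0.8]
finger_gap: 0.0855
```

Emit:
servo_tool([
  {"dx": 0, "dy": 0, "dz": 10, "rx": 0, "ry": 0, "rz": 0, "fingers": -1},
  {"dx": 0, "dy": 0, "dz": 20, "rx": 0, "ry": 0, "rz": 0, "fingers": -1},
  {"dx": 0, "dy": 0, "dz": 25, "rx": 0, "ry": 0, "rz": 0, "fingers": -1},
  {"dx": 0, "dy": 0, "dz": 25, "rx": 0, "ry": 0, "rz": 0, "fingers": -1},
  {"dx": 0, "dy": 0, "dz": 25, "rx": 0, "ry": 0, "rz": 0, "fingers": -1},
  {"dx": 0, "dy": 0, "dz": 20, "rx": 0, "ry": 0, "rz": 0, "fingers": -1},
  {"dx": 0, "dy": 0, "dz": 0, "rx": 0, "ry": 0, "rz": 0, "fingers": -1},
  {"dx": 0, "dy": 0, "dz": 0, "rx": 0, "ry": 0, "rz": 0, "fingers": -1},
])

```text
clock: 14.05
tcp_pos: [0.4524, 0.3085, 0.2435]
orientation: [0.0, 0.381, 0.924, 0.001]
wrist_force: [-0.5, -0.7, 0.0]
finger_gap: 0.0855
```

```bash
python3 look.py pics/w6.png
python3 - <<'E'
from h import *
s,c,T=wrist();print(s["wrist_force"],s["finger_gap"])
e=read_camera("scene")
save("pics/m6.png",np.hstack([c["img"][:, :420],e["img"][100:310,160:410].repeat(2,0)[:420].repeat(1,1)]) if 0 else np.hstack([cv2.resize(c["img"],(400,300)),cv2.resize(e["img"],(400,300))]))
for r in cut_out("jar_black","scene")+cut_out("jar_black","side"): print(np.round(r["extent"]))
E
```

```text
14.05 [0.4524 0.3085 0.2435] [5.000e-04 3.815e-01 9.244e-01 6.000e-04] [ 0.45  0.28 -0.14  1.14  0.    1.23] [-0.5 -0.7  0. ]
[252 188  51  46 969] [0.4574 0.3036] [-1.1 -2.3  1.   7.3]
[ 0.22462448 -0.296649   -1.22875623] 0.08511742307949856
[246. 278. 267. 311.]
[326. 158. 398. 194.]
[273. 141. 295. 175.]
```

View pics/m6.png

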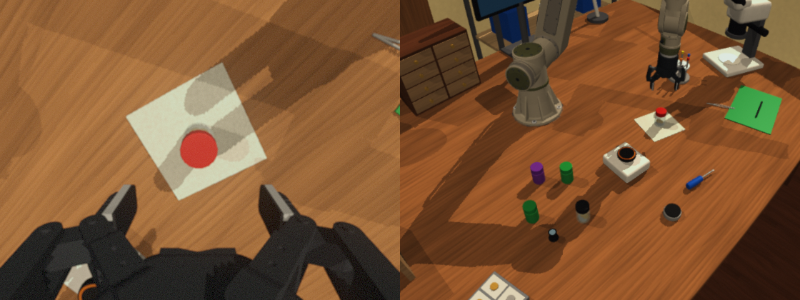

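The red jar stands upright on the sheet, with its lid at about (198,149) in the wrist view. The gripper is clear and the black jar's extents are unchanged. Handing in.

```bash
python3 -c "
from h import *
print(job.hand_in())"
```

```text
the job is handed in; nothing more can be done
None
```

I pressed the red-lidded jar onto the mixer's pad until it was fully down, then set it upright on the white sheet and handed the job in at about 14 s of the 48 s. Hand-in gave no verdict.

- **Press:** The TCP settled 10 mm below contact height and the wrist read 15–20 N. I held it there for about 1 s, upright and about 3 mm from the pad centre by my measurement. The side and scene pictures showed the pad down and the jar centred on it.
- **Placing:** I released the jar once contact showed 7.5 N at the expected height. Afterwards it stood at about (0.457, 0.304), about 6 mm from the sheet's centre at (0.453, 0.308). The gripper was open and clear above it.
- **Black-lidded jar:** Its outline in both cameras matched the start to within 1–3 pixels. The green and purple jars also looked unmoved.
- **Disagreements:**
  - The first two move calls were refused because each row needs all its keys; nothing moved.
  - Estimates of the pad centre differed by up to about 7 mm between cameras. I used the close wrist view for the press.
  - In the last check the network also reported the sheet area, around the placed jar, as a black jar. I took that as a false detection.

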